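Unlock the food slicer's carriage and run it to the end stop

TASK

The sliding carriage of the electric food slicer is locked at one end of its rail and has to go to the other end for wiping down. Press the spring lock bar fully down with a fingertip and keep it down while you push the carriage out past it, then push the carriage on along its rail up to the end stop, and let the lock bar spring up again behind it. Only press and push: do not take hold of the carriage or force it over the lock, and leave the lemon, the onion, the salt shaker and the teaspoon where they are.

Things in the scene. Friction and masses are not known exactly. Their poses are not given: they have to be found in the camera images.
- lock_pad (a point): centre of the top of the lock bar's thumb pad, black, ribbed, 40 mm long (y) x 28 mm wide (x), sunk in the slicer's base at its near left corner, just behind the carriage's back wall. At rest 48 mm above the worktop; around it only the base's top, 30 mm high. Moves down with the bar. Axes: -y the way the carriage slides out, x to the blade, z up
- lock_nose (a point): top centre of the lock bar's nose, 37 mm from lock_pad along -y: 12 mm long (y), as wide and high as the pad and one piece with it. It stands up through a cut-out of the carriage, 6 mm above the lower edge of the back wall, and stops the wall from sliding out. The back wall stands in the 11 mm saddle between pad and nose. Axes as lock_pad
- lock_bar (a joint): how far the lock bar is pressed down, m: 0 up, 0.010 fully down; spring about 5 N at first, 11 N fully down. From about 0.0065 the nose is below the wall's edge and the wall can pass. Once the wall is past the nose (carriage at 0.020) the bar springs up when nothing presses it
- back_wall (a point): point on the outer (trailing) face of the carriage's upright back wall, level across with the middle of the lock pad, 60 mm above the worktop; wall from 42 to 81 mm, 6 mm thick; it runs 20 mm to -x and 113 mm to +x of this point. Locked, the face is 3 mm ahead of the pad's front edge: a fingertip on the pad pushes here. Moves with the carriage, along -y. Axes as lock_pad
- slicer_carriage (a joint): travel of the carriage along its rail, m: 0 locked, 0.160 at the end stop; it stays where it is left (drag about 2 N)
- slicer: electric food slicer, fixed: white base 236 (x) x 370 mm (y), 30 mm high; upright round blade 156 mm across, ribbed fence and motor housing on the far side, up to 200 mm high, all 110 mm or more to +x of the middle of the lock bar. Origin: centre of the base, at worktop height; x to the blade, y along the rail; the carriage is parked at the +y end
- lemon: yellow lemon, 78 x 55 x 56 mm, lying on the worktop past the end-stop end of the slicer; origin under its centre
- onion: brown onion, 82 mm wide, 94 mm high, on the worktop past the end-stop end; origin under its centre
- salt_shaker: clear salt shaker with a grey cap, 44 mm wide, 90 mm high, on the worktop past the end-stop end; origin under its centre
- teaspoon: steel teaspoon, 132 x 26 x 9 mm, lying on the worktop in front of the slicer; origin under its centre

How it is judged:
By the outcome, as a careful person would: the job done as asked, in the order asked, and still so for the second after the job is handed in, with the robot touching nothing.
It also fails if it takes over 38 s, if anything falls off the work surface, if the arm or the gripper's body presses on something with over 40 N, if the wrist force passes 120 N, or if a joint passes its speed limit or range.

ROBOT

A 6-joint arm with a two-finger parallel gripper is mounted at the origin on a cart in front of the work surface, level with it; the furniture and walls round the work are solid. World frame = base frame: x ahead of the robot, y to its left, z up, the work surface at z = 0. Lengths are in m, angles in rad, forces in N, time in s.
With the tool pointing down it reaches from about 0.275 to 0.825 m from the base axis. Payload 4.9 kg.
Tool frame: the origin (TCP) lies at the very end of the fingers, on their centre line; the grasp point (between the pads) lies 19 mm behind it; z points along the fingers, y is the line along which they close (so a half turn about z gives the same grasp; the last joint's range is limited). The gripper opens to 85 mm and grips with 20 to 120 N. Pads are 22 mm wide; open, the fingers measure 114 mm over their backs; the gripper's body (76 mm by 85 mm) begins 54 mm behind the grasp point. The pads swing forward as they close: fully open they stand 13 mm farther back than shut.
Start: joints at [-1.469, 0.326, -0.193, 1.052, 0, 1.437], TCP at [0.129, -0.535, 0.231] pointing down, gripper open.
Joint ranges: [-2.65, 2.65], [-0.97, 1.79], [-1.3, 1.35], [-1.93, 2.1], [-1.47, 1.37], [-3.14, 3.14]. Speed limits (rad/s): [2.57, 2.57, 3.14, 3.14, 3.14, 3.14].

INTERFACE

Orientations are given as a unit quaternion [x, y, z, w].
In Python, from cell import ctrl gives the robot as it stands.
- The arm moves only by the shell command python3 -m creep 'ROWS' [FORCE]. ROWS is JSON, one flat list of numbers, 5 for each row, row after row: the shift along the tool's x, y, z in units of 250 mm (1.0 is 250 mm), then the turn about the tool's z in units of pi rad (1.0 is pi rad), then the closure, from -1 (fully open) to 1 (shut). A call has 1 to 20 rows; each row is the pose to reach, as a shift and turn from the pose commanded when the call began, along the tool's axes at that moment, turning the shorter way round; what a row does not reach only later rows make up. A row lasts 1/8 s, in which the tool goes at most 62.5 mm and 10.7 degrees, less where a joint would pass 70% of its speed; a pose out of reach is approached as far as the arm can. A call with a number of a shift or a turn outside -1 to 1 is refused whole. A call with a gripper value outside its range is refused whole. The fingers move at their own pace and stop on an object; FORCE is the grip in N (left out, the last holds). Time passes only in rows, so rows that repeat a pose let the fingers close. It gives the time, the measured TCP pose, the force, the opening and the grip force at its end, in the units of the state.
- ctrl.get_obs(): the state, without advancing time (a new reading comes with each control period).
- ctrl.grab_frame(name): name is "scene" or "top" or "wrist"; returns a dict with "color" (384x512x3 uint8, red, green, blue), "fx", "fy", "cx", "cy" (pixels), "R" (3x3) and "t" (3): a world point X has camera coordinates R X + t; the wrist camera has in their place "mount" (4x4, takes a point from camera to tool coordinates, whose origin is the TCP and whose axes are the flange's). Camera axes: x right, y down, z forward; pixel columns grow to the right and rows downward; lengths in m; the calibration is good to about 2 mm. A picture is of the moment at which its call begins: read the wrist's pose just before it. There is no depth.
- ctrl.finish_job(): hands the job in; it is judged then, once.
The state is a dict: "time": time; "joints": joint angles; "dq": joint speeds; "effort": joint torques, N m; "ee_pos": TCP position; "tcp_rot": TCP orientation; "wrist_force": force on the tool from outside, world axes, zero at the start; "torque": the same for the moment, N m; "finger_gap": finger opening in m; "gripper_force": force on a finger pad.
Only numpy, scipy, OpenCV 4.12 (cv2) and the standard library are available. Lean on these libraries where they do the work, as an engineer would, in place of code of your own. Each camera call takes 0.05 s, during which the arm holds its last target. There are 200 camera calls.

## Working session

There is one attempt and no reset: what is moved stays moved. The work goes in short steps, Python scripts to look and compute and a shell command to move; the robot and the scene stay as the last step left them, time stands still between calls to the robot, and variables do not carry over. Pictures are saved under pics/ and viewed, at most 10 in all, crops included, and the job is handed in when it is done.

```bash
mkdir -p pics; python3 - <<'E'
from cell import ctrl
import cv2,pickle
o=ctrl.get_obs();print({k:o[k] for k in('time','ee_pos','tcp_rot','finger_gap','wrist_force')})
fs={}
for n in('scene','top'):
    f=ctrl.grab_frame(n);fs[n]=f
    cv2.imwrite(f'pics/{n}0.png',f['color'][...,::-1]);print(n,f['fx'],f['cx'],f['cy'],f['R'],f['t'])
pickle.dump(fs,open('f0.pkl','wb'))
E
```

```text
{'time': 0.0, 'ee_pos': array([ 0.12843154, -0.53417697,  0.23048944]), 'tcp_rot': array([ 9.93058253e-01,  1.17620255e-01, -1.18799352e-06, -8.84491229e-04]), 'finger_gap': 0.08568336094099836, 'wrist_force': array([ 0.05344224,  0.35519622, -0.61115114])}
scene 419.12629140328653 258.8875425809777 187.3035508487311 [[-0.93355867 -0.3584005  -0.00415846]
 [-0.27743368  0.72990541 -0.62471485]
 [ 0.2269334  -0.58205427 -0.78084189]] [0.43981779 0.27791029 0.81698536]
top 452.5943048180551 256.55556693330027 191.01291886829415 [[ 0.01721021 -0.99985138 -0.00100913]
 [-0.99371409 -0.0169929  -0.11065055]
 [ 0.11061695  0.0029071  -0.99385886]] [-0.16661894  0.54597661  1.27425089]
```

View pics/scene0.png

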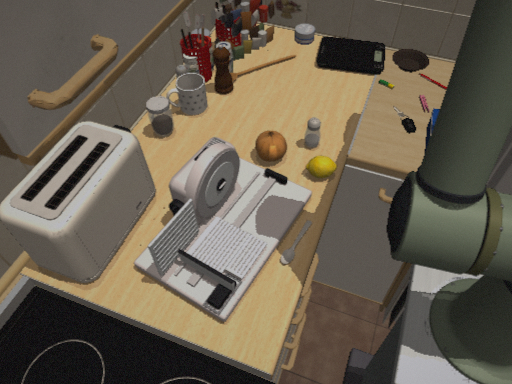

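View pics/top0.png

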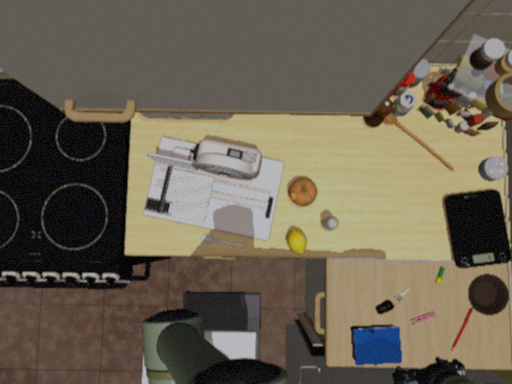

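The scene view shows the lock pad as a black patch near (218,297), with the black-topped back wall beside it. In the top view the slicer base spans (146–284,137–239) and the parked end is at left. I'll enlarge both.

```bash
cat > h.py <<'E'
import numpy as np
def ray(f,u,v):
    d=f['R'].T@np.array([(u-f['cx'])/f['fx'],(v-f['cy'])/f['fy'],1]);return -f['R'].T@f['t'],d
def onz(f,u,v,z):
    c,d=ray(f,u,v);return c+d*(z-c[2])/d[2]
def proj(f,X):
    p=f['R']@np.asarray(X)+f['t'];return f['fx']*p[0]/p[2]+f['cx'],f['fy']*p[1]/p[2]+f['cy']
E
python3 - <<'E'
import cv2,pickle,numpy as np
fs=pickle.load(open('f0.pkl','rb'))
a=fs['scene']['color'][240:315,170:270,::-1];b=fs['top']['color'][125:245,140:290,::-1]
a=cv2.resize(a,None,fx=4,fy=4,interpolation=2);b=cv2.resize(b,None,fx=4,fy=4,interpolation=2)
print(a.shape,b.shape)
c=np.zeros((a.shape[0],400,3),np.uint8)
im=np.zeros((600,600,3),np.uint8);im=np.vstack([np.hstack([a,np.zeros((300,200,3),np.uint8)]),cv2.resize(b,(375,300)) if 0 else np.hstack([cv2.resize(b,(375,300)),np.zeros((300,225,3),np.uint8)])])
cv2.imwrite('pics/crop.png',im)
from h import *
for p in((162,137),(284,160),(270,239),(146,213)):print(onz(fs['top'],*p,.03))
E
```

```text
(300, 400, 3) (480, 600, 3)
[0.70283812 0.12176761 0.03      ]
[ 0.6407664  -0.23537308  0.03      ]
[ 0.41189578 -0.19789244  0.03      ]
[0.47992097 0.15869345 0.03      ]
```

View pics/crop.png

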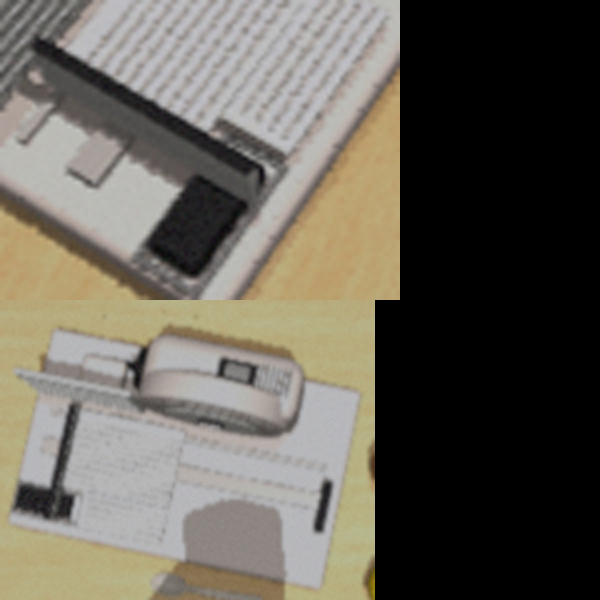

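```bash
python3 - <<'E'
import cv2,pickle,numpy as np
from h import *
fs=pickle.load(open('f0.pkl','rb'))
print('cams',[(-f['R'].T@f['t']).round(2) for f in fs.values()])
def blk(f,x0,x1,y0,y1):
    m=np.zeros(f['color'].shape[:2],np.uint8);m[y0:y1,x0:x1]=(f['color'][y0:y1,x0:x1].max(2)<55)*255
    return m
s=blk(fs['scene'],204,236,282,312);n,l,st,c=cv2.connectedComponentsWithStats(s);print(st,c)
k=1+st[1:,4].argmax();r=cv2.minAreaRect(np.argwhere(l==k)[:,::-1].astype(np.float32));B=cv2.boxPoints(r);print('scene box',B)
for p in B:print(onz(fs['scene'],*p,.048).round(4))
print('ctr',onz(fs['scene'],*c[k],.048))
t=blk(fs['top'],140,160,195,216);n,l,st,c=cv2.connectedComponentsWithStats(t);print(st,c)
k=1+st[1:,4].argmax();print('top ctr',onz(fs['top'],*c[k],.048))
for q in((147,198.5),(146.5,204),(159,201),(158,208)):print(onz(fs['top'],*q,.048).round(4))
# precise base contour fit in top
f=fs['top'];e=np.array([0.186,0.982]);e/=np.linalg.norm(e)
print(f['color'][205,140:180].max(1)); print(f['color'][195:220,152].max(1))
# thin dark strip of the wall top, scene: ends crop (37,45),(258,175)
for q in((37,45),(258,172)):print('wall',onz(fs['scene'],170+q[0]/4,240+q[1]/4,.081).round(4))
for q in((73,405),(57,490)):print('wallT',onz(fs['top'],140+q[0]/2.5,125+(q[1]-300)/2.5,.081).round(4))
E
```

```text
cams [array([0.3 , 0.43, 0.81]), array([ 0.4 , -0.16,  1.33])]
[[     0      0    512    384 196249]
 [   229    282      4      2      5]
 [   235    282      1      4      4]
 [   207    284     25     25    350]] [[255.56655575 191.30939266]
 [230.6        282.2       ]
 [235.         283.5       ]
 [218.77142857 296.02857143]]
scene box [[205.78802 301.084  ]
 [219.14401 281.79202]
 [231.936   290.64804]
 [218.58002 309.94003]]
[0.5198 0.1576 0.048 ]
[0.5124 0.1117 0.048 ]
[0.4813 0.1199 0.048 ]
[0.4895 0.1649 0.048 ]
ctr [0.50070123 0.13925983 0.048     ]
[[     0      0    512    384 196494]
 [   147    200     13     12    114]] [[255.55913667 191.49232038]
 [153.57017544 204.73684211]]
top ctr [0.50266064 0.13383791 0.048     ]
[0.5201 0.1532 0.048 ]
[0.5044 0.154  0.048 ]
[0.5135 0.1189 0.048 ]
[0.4936 0.1209 0.048 ]
[183 184 183 180 170 136  81  43  44  41  42  38  39  35  29  32  40  37
  32  40  44  48  69  62  43  35  45  39  37 102 175 183 164 177 184 176
 175 174 176 177]
[188 183 162 115  74  49  43  32  40  42  39  39  41  47  88 116 143 167
 184 185 179 172 173 179 183]
wall [0.6052 0.0935 0.081 ]
wall [0.4752 0.1173 0.081 ]
wallT [0.6063 0.0871 0.081 ]
wallT [0.5109 0.1012 0.081 ]
```

Pad and wall measurements agree: the wall length comes out at 132 mm against 133 mm. The slicer yaw is about -10.4° and lock_pad is at about (0.500, 0.138, 0.048). Next I shut the gripper and travel there high up, with the closing axis along the rail.

```bash
python3 -m creep '[0.69,-0.756,0,0,1, 0.69,-0.756,0,0,1, 0.69,-0.756,0,0,1, 0.69,-0.756,0,0,1, 0.69,-0.756,0,0,1, 0.69,-0.756,0,0,1, 0.69,-0.756,0,0,1]' 40
python3 -m creep '[0.69,-0.756,0,0,1, 0.69,-0.756,0,0,1, 0.69,-0.756,0,0,1, 0.69,-0.756,0,0,1, 0.69,-0.756,0,0,1, 0.69,-0.756,0,0,1, 0.69,-0.756,0,0,1]'
python3 -m creep '[0.69,-0.756,0.2,0.133,1, 0.69,-0.756,0.2,0.133,1, 0.69,-0.756,0.2,0.133,1, 0.69,-0.756,0.2,0.133,1, 0.69,-0.756,0.2,0.133,1, 0.69,-0.756,0.2,0.133,1, 0.69,-0.756,0.2,0.133,1, 0.69,-0.756,0.2,0.133,1]'
```

```text
time: 0.98
ee_pos: [0.2518, -0.3119, 0.2313]
tcp_rot: [0.993, 0.117, -0.0, 0.0]
wrist_force: [0.1, -0.6, 1.0]
finger_gap: -0.0
gripper_force: 0.0
time: 1.85
ee_pos: [0.3753, -0.0883, 0.2311]
tcp_rot: [0.993, 0.116, -0.0, 0.0]
wrist_force: [-0.6, 0.4, 1.2]
finger_gap: -0.0003
gripper_force: 0.0
time: 2.85
ee_pos: [0.4887, 0.04, 0.1818]
tcp_rot: [0.998, -0.049, 0.0, -0.025]
wrist_force: [-0.7, -0.6, -0.5]
finger_gap: -0.0001
gripper_force: 0.0
```

```bash
python3 - <<'E'
from cell import ctrl
import cv2,pickle
o=ctrl.get_obs();print(o['joints'].round(3),o['dq'].round(3),o['ee_pos'],o['tcp_rot'],o['effort'].round(1))
f=ctrl.grab_frame('scene');cv2.imwrite('pics/s1.png',f['color'][...,::-1])
f=ctrl.grab_frame('wrist');cv2.imwrite('pics/w1.png',f['color'][...,::-1]);print(f['mount'])
E
```

```text
[-0.1    0.256 -0.427  0.89   0.049  3.141] [ 0.019  0.016  0.018 -0.001  0.008 -0.001] [0.488727   0.03996778 0.18177666] [ 9.98469614e-01 -4.94869887e-02  2.66477238e-04 -2.46859716e-02] [ -0.1 -38.5  24.4  -0.    0.2  -0. ]
[[-5.80816788e-04 -9.46611023e-01 -3.22377470e-01  8.23622304e-02]
 [ 9.99999807e-01 -4.79056269e-04 -3.94992651e-04  8.23979270e-05]
 [ 2.19467450e-04 -3.22377637e-01  9.46611119e-01 -1.42548915e-01]
 [ 0.00000000e+00  0.00000000e+00  0.00000000e+00  1.00000000e+00]]
```

View pics/s1.png

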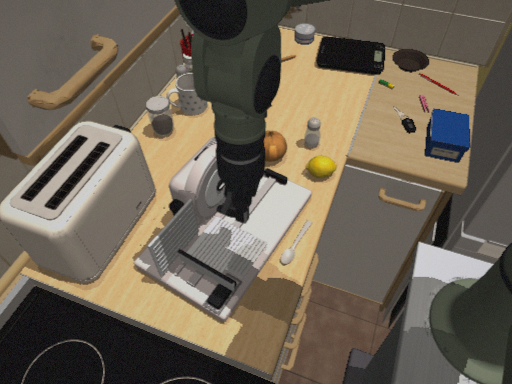

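View pics/w1.png

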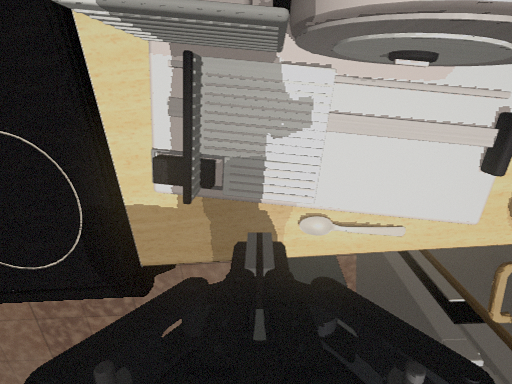

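The TCP stopped short because joint 6 reached its range limit. The wrist view also shows the closed tips are narrow in the closing direction, so they could drop into the saddle. It is better to put their 22 mm width along the rail, which means turning back about 90°.

```bash
python3 -m creep '[0,0,0,-0.48,1, 0,0,0,-0.48,1, 0,0,0,-0.48,1, 0,0,0,-0.48,1, 0,0,0,-0.48,1, 0,0,0,-0.48,1, 0,0,0,-0.48,1, 0,0,0,-0.48,1, 0,0,0,-0.48,1, 0,0,0,-0.48,1, 0,0,0,-0.48,1]'
cat >> h.py <<'E'
from scipy.spatial.transform import Rotation as Ro
def to(goal,yaw=79.6):
    from cell import ctrl
    o=ctrl.get_obs();M=Ro.from_quat(o['tcp_rot']).as_matrix();a=np.degrees(np.arctan2(M[1,0],M[0,0]))
    print(o['time'],o['ee_pos'].round(4),'yaw',a.round(2),'tilt',M[:,2].round(3),'j',o['joints'].round(2),'F',o['wrist_force'].round(1))
    print('shift units',(M.T@(np.array(goal)-o['ee_pos'])/.25).round(3),'turn',((a-yaw)/180).round(3))
E
python3 -c "
from h import to
to([.501,.139,.10])"
```

```text
time: 4.32
ee_pos: [0.4888, 0.0403, 0.1816]
tcp_rot: [0.762, 0.647, 0.017, -0.018]
wrist_force: [-0.3, -1.3, 0.1]
finger_gap: 0.0001
gripper_force: 0.0
4.325 [0.4888 0.0403 0.1816] yaw 80.67 tilt [ 0.003  0.049 -0.999] j [-0.1   0.26 -0.43  0.89  0.05  1.63] F [-0.3 -1.3  0.1]
shift units [ 0.381 -0.014  0.346] turn 0.006
```

A 2.8° lean remains but is harmless. Next I move to above the pad.

```bash
python3 -m creep '[0.381,-0.014,0.346,0.006,1, 0.381,-0.014,0.346,0.006,1, 0.381,-0.014,0.346,0.006,1, 0.381,-0.014,0.346,0.006,1, 0.381,-0.014,0.346,0.006,1]'
python3 - <<'E'
from h import *
to([.501,.139,.055])
from cell import ctrl
import cv2
o=ctrl.get_obs()
w=ctrl.grab_frame('wrist');M=np.linalg.inv(w['mount']);T=np.eye(4);T[:3,:3]=Ro.from_quat(o['tcp_rot']).as_matrix();T[:3,3]=o['ee_pos'];C=M@np.linalg.inv(T);w['R']=C[:3,:3];w['t']=C[:3,3]
im=w['color'][...,::-1].copy()
sy=np.array([.181,.983,0]);sx=np.array([.983,-.181,0]);p=np.array([.500,.138,.048])
for X in[p]+[p+a*.02*sy+b*.014*sx for a in(1,-1) for b in(1,-1)]:
    u,v=proj(w,X);cv2.circle(im,(int(u),int(v)),2,(0,0,255),-1)
cv2.imwrite('pics/w2.png',im)
f=ctrl.grab_frame('scene');im=f['color'][230:320,165:275,::-1]
cv2.imwrite('pics/s2.png',cv2.resize(im,None,fx=5,fy=5,interpolation=2))
E
```

```text
time: 4.95
ee_pos: [0.5019, 0.1382, 0.1009]
tcp_rot: [0.768, 0.64, 0.018, -0.017]
wrist_force: [0.6, 0.2, 0.3]
finger_gap: 0.0001
gripper_force: 0.0
4.95 [0.5019 0.1382 0.1009] yaw 79.59 tilt [ 0.005  0.049 -0.999] j [ 0.1   0.39 -0.47  0.7   0.05  1.85] F [0.6 0.2 0.3]
shift units [-0.007 -0.003  0.184] turn -0.0
```

View pics/w2.png

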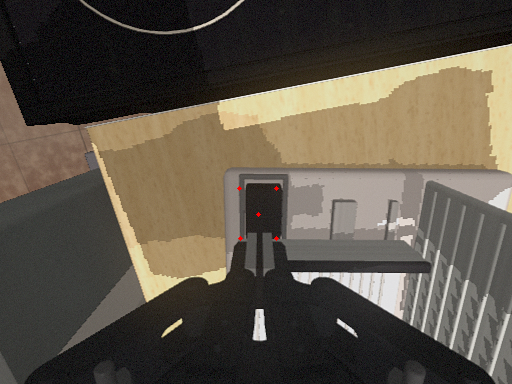

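View pics/s2.png

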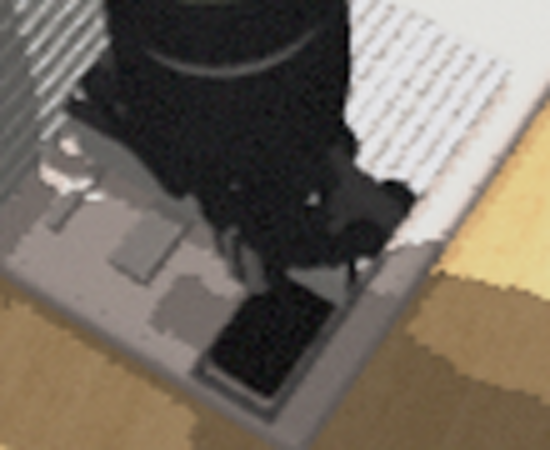

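In the wrist view the pad top spans u 246–283 with its back edge at v≈183. That is 6 px right of and 5 px behind my prediction, so the pad centre is about (0.504, 0.141). I correct for that and descend to just above it.

```bash
python3 -c "
from h import to
to([.504,.140,.053])"
```

```text
5.05 [0.5018 0.1382 0.101 ] yaw 79.58 tilt [ 0.005  0.049 -0.999] j [ 0.1   0.39 -0.47  0.7   0.05  1.85] F [-0.3 -0.5  0. ]
shift units [-0.001  0.008  0.192] turn -0.0
```

```bash
python3 -m creep '[0,0.008,0.08,0,1, 0,0.008,0.14,0,1, 0,0.008,0.18,0,1, 0,0.008,0.192,0,1, 0,0.008,0.192,0,1]'
python3 -m creep '[0,0,0.01,0,1, 0,0,0.02,0,1, 0,0,0.028,0,1, 0,0,0.036,0,1, 0,0,0.036,0,1]'
```

```text
time: 5.68
ee_pos: [0.5031, 0.141, 0.0519]
tcp_rot: [0.768, 0.64, 0.017, -0.018]
wrist_force: [1.0, 1.0, 0.0]
finger_gap: -0.0001
gripper_force: 0.0
time: 6.3
ee_pos: [0.5035, 0.1414, 0.0435]
tcp_rot: [0.768, 0.64, 0.017, -0.018]
wrist_force: [-1.1, -1.4, 7.3]
finger_gap: -0.0
gripper_force: 3.5
```

Contact gives 7.3 N at about 4.5 mm down, which matches the spring. I press on to the bottom.

```bash
python3 -m creep '[0,0,0.008,0,1, 0,0,0.016,0,1, 0,0,0.022,0,1, 0,0,0.028,0,1, 0,0,0.028,0,1, 0,0,0.028,0,1]'
```

```text
time: 7.05
ee_pos: [0.5037, 0.1415, 0.0377]
tcp_rot: [0.768, 0.64, 0.017, -0.017]
wrist_force: [-4.5, -1.7, 15.8]
finger_gap: -0.0001
gripper_force: 8.4
```

15.8 N at z 0.0377 means the bar is bottomed. Now I slide along the rail while keeping it down.

```bash
python3 -m creep '[-0.012,0,0,0,1, -0.024,0,0,0,1, -0.036,0,-0.001,0,1, -0.048,0,-0.001,0,1, -0.06,0,-0.002,0,1, -0.07,0,-0.002,0,1, -0.07,0,-0.002,0,1]'
```

```text
time: 7.92
ee_pos: [0.5032, 0.1283, 0.038]
tcp_rot: [0.767, 0.641, 0.022, -0.019]
wrist_force: [1.5, 10.1, 12.4]
finger_gap: -0.0001
gripper_force: 6.1
```

```bash
python3 -m creep '[-0.01,0,0,0,1, -0.02,0,0,0,1, -0.02,0,0,0,1]'
python3 - <<'E'
from cell import ctrl
import cv2
f=ctrl.grab_frame('scene');im=f['color'][230:320,165:275,::-1]
cv2.imwrite('pics/s3.png',cv2.resize(im,None,fx=5,fy=5,interpolation=2))
E
```

```text
time: 8.3
ee_pos: [0.5025, 0.1231, 0.0378]
tcp_rot: [0.767, 0.641, 0.022, -0.019]
wrist_force: [1.5, 8.8, 12.6]
finger_gap: -0.0001
gripper_force: 6.0
```

View pics/s3.png

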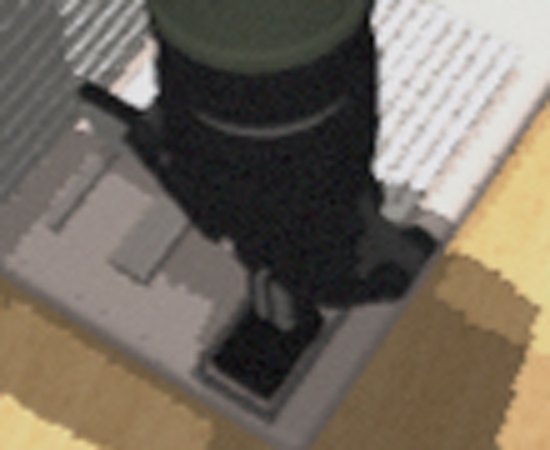

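The pad is fully sunk and the tip is still on it. The wall's far end has moved from about (75,100) to (90,95), so the carriage is sliding at a steady force. I continue past the nose.

```bash
python3 -m creep '[-0.012,0,0,0,1, -0.024,0,0,0,1, -0.036,0,-0.001,0,1, -0.048,0,-0.001,0,1, -0.06,0,-0.002,0,1, -0.072,0,-0.002,0,1, -0.084,0,-0.002,0,1, -0.084,0,-0.002,0,1]'
python3 - <<'E'
from cell import ctrl
import cv2,pickle
d={n:ctrl.grab_frame(n) for n in('scene','top')};pickle.dump(d,open('f1.pkl','wb'))
im=d['scene']['color'][230:320,165:275,::-1]
cv2.imwrite('pics/s4.png',cv2.resize(im,None,fx=5,fy=5,interpolation=2))
E
```

```text
time: 9.35
ee_pos: [0.4995, 0.1037, 0.0379]
tcp_rot: [0.767, 0.641, 0.024, -0.02]
wrist_force: [1.0, 12.7, 16.9]
finger_gap: -0.0001
gripper_force: 8.5
```

View pics/s4.png

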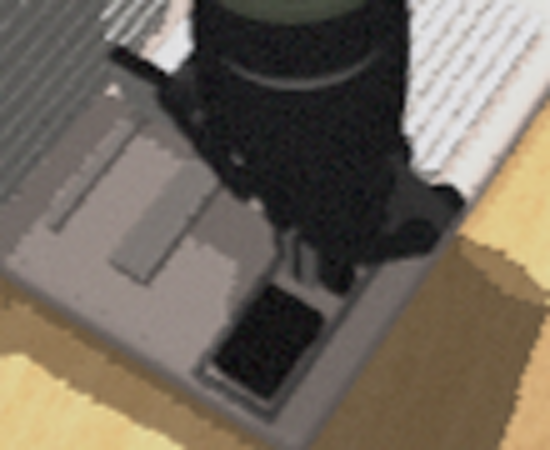

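```bash
python3 - <<'E'
import pickle;from h import *
d=pickle.load(open('f1.pkl','rb'));a=onz(d['scene'],179.25,251.25,.081);b=onz(d['scene'],188,240,.081);print(a,b,np.linalg.norm(a-b))
to([.4995-.0018-.0004,.1037-.010,.038])
E
```

```text
[0.60515679 0.09348048 0.081     ] [0.60076887 0.06384518 0.081     ] 0.02995838919116626
9.45 [0.4996 0.1037 0.0379] yaw 79.84 tilt [ 0.011  0.06  -0.998] j [ 0.02  0.46 -0.56  0.53  0.06  1.77] F [ 1.2 13.2 17.6]
shift units [-0.041 -0.002 -0.003] turn 0.001
```

Travel is about 28–30 mm, so the wall is past the nose. I nudge 5 mm more, lift so the bar springs up, then push on.

```bash
python3 -m creep '[-0.01,0,0,0,1, -0.02,0,-0.001,0,1, -0.025,0,-0.03,0,1, -0.03,0,-0.06,0,1, -0.035,0,-0.08,0,1, -0.06,0,-0.082,0,1, -0.09,0,-0.084,0,1, -0.12,0,-0.086,0,1, -0.15,0,-0.088,0,1, -0.18,0,-0.09,0,1, -0.21,0,-0.092,0,1, -0.24,0,-0.093,0,1, -0.27,0,-0.094,0,1, -0.3,0,-0.096,0,1, -0.3,0,-0.096,0,1]'
```

```text
time: 11.32
ee_pos: [0.4822, 0.023, 0.0553]
tcp_rot: [0.768, 0.64, 0.017, -0.017]
wrist_force: [-0.3, -0.4, 0.5]
finger_gap: 0.0
gripper_force: 0.0
```

```bash
python3 -m creep '[-0.025,0,-0.001,0,1, -0.05,0,-0.003,0,1, -0.075,0,-0.004,0,1, -0.1,0,-0.005,0,1, -0.125,0,-0.006,0,1, -0.145,0,-0.007,0,1, -0.16,0,-0.008,0,1, -0.16,0,-0.008,0,1]'
python3 -m creep '[-0.01,0,0,0,1, -0.02,0,-0.001,0,1, -0.03,0,-0.001,0,1, -0.03,0,-0.001,0,1]'
```

```text
time: 12.32
ee_pos: [0.4742, -0.0158, 0.055]
tcp_rot: [0.768, 0.64, 0.016, -0.018]
wrist_force: [-0.7, -0.3, 0.2]
finger_gap: 0.0001
gripper_force: 0.0
time: 12.82
ee_pos: [0.4729, -0.0228, 0.0549]
tcp_rot: [0.768, 0.64, 0.017, -0.018]
wrist_force: [-0.6, 1.3, 0.5]
finger_gap: -0.0003
gripper_force: 0.5
```

```bash
python3 -m creep '[-0.006,0,0,0,1, -0.012,0,0,0,1, -0.012,0,0,0,1]'
python3 -m creep '[-0.006,0,0,0,1, -0.012,0,0,0,1, -0.012,0,0,0,1]'
python3 -m creep '[-0.006,0,0,0,1, -0.012,0,0,0,1, -0.012,0,0,0,1]'
```

```text
time: 13.2
ee_pos: [0.4725, -0.0257, 0.0548]
tcp_rot: [0.768, 0.64, 0.017, -0.018]
wrist_force: [-0.6, 2.0, 0.5]
finger_gap: 0.0002
gripper_force: 0.7
time: 13.58
ee_pos: [0.4721, -0.0287, 0.0547]
tcp_rot: [0.768, 0.64, 0.017, -0.018]
wrist_force: [-0.7, 2.1, -1.1]
finger_gap: -0.0002
gripper_force: 0.7
time: 13.95
ee_pos: [0.4721, -0.0291, 0.0548]
tcp_rot: [0.767, 0.641, 0.019, -0.02]
wrist_force: [0.1, 9.6, 2.1]
finger_gap: 0.0002
gripper_force: 5.0
```

The motion stalled and the force rose to 9.6 N, so the carriage is at the end stop. I confirm with 2 mm more, then back off and lift.

```bash
python3 -m creep '[-0.004,0,0,0,1, -0.008,0,0,0,1, -0.008,0,0,0,1]'
python3 -m creep '[0.04,0,0,0,1, 0.08,0,0,0,1, 0.1,0,-0.1,0,1, 0.1,0,-0.3,0,1, 0.1,0,-0.5,0,1, 0.1,-0.3,-0.5,0,1, 0.1,-0.6,-0.5,0,1, 0.1,-0.6,-0.5,0,1, 0.1,-0.6,-0.5,0,1]'
python3 - <<'E'
from cell import ctrl
import cv2,numpy as np
im=np.hstack([ctrl.grab_frame(n)['color'][a:a+192,b:b+200,::-1] for n,a,b in(('scene',130,130),('top',110,130))])
cv2.imwrite('pics/e.png',cv2.resize(im,None,fx=2,fy=2,interpolation=2))
E
```

```text
time: 14.32
ee_pos: [0.472, -0.0292, 0.0548]
tcp_rot: [0.767, 0.641, 0.021, -0.021]
wrist_force: [1.7, 15.8, 3.3]
finger_gap: -0.0001
gripper_force: 8.1
time: 15.45
ee_pos: [0.3266, 0.012, 0.1816]
tcp_rot: [0.768, 0.64, 0.017, -0.018]
wrist_force: [-0.2, -0.2, -0.9]
finger_gap: -0.0
gripper_force: 0.0
```

View pics/e.png

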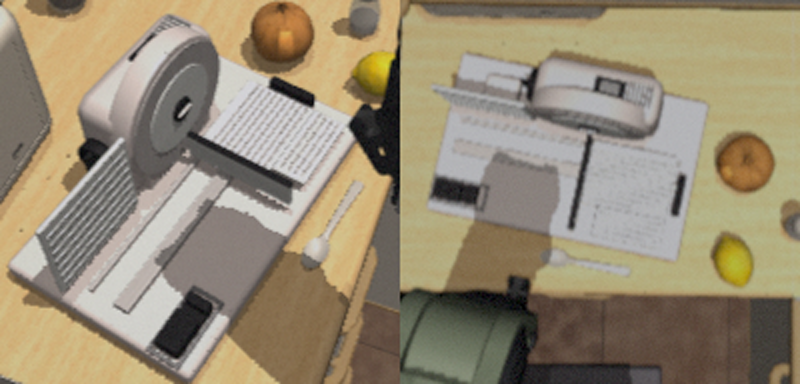

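The carriage is at the end stop, touching the black stop at (290,90), and the lock bar is up at (185,325). The lemon, onion, salt shaker and teaspoon have not moved, and the arm is clear.

```bash
python3 -c "
from cell import ctrl
print(ctrl.finish_job())"
```

```text
the job is handed in; nothing more can be done
None
```

The slicer carriage is at the end stop, the lock bar has sprung up behind it, the other items were left where they were, and the job was handed in at about 15.5 s on the robot's clock.

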